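# Sweep the round seal blanks through the tray's gate into the case

### The arm

A 7-joint arm with a two-finger parallel gripper is mounted at the origin on the work surface. World frame = base frame: x ahead of the robot, y to its left, z up, the work surface at z = 0. Lengths are in m, angles in rad, forces in N, time in s.
With the tool pointing down it reaches from about 0.4 to 0.85 m from the base axis. Payload 10.4 kg.
Tool frame: the origin (TCP) lies midway between the tips of the shut fingers; the grasp point (between the pads) lies 19 mm behind it; z points along the fingers, y is the line along which they close (so a half turn about z gives the same grasp; the last joint's range is limited). The gripper opens to 85 mm and grips with 20 to 120 N. Pads are 22 mm wide; open, the fingers measure 114 mm over their backs; the gripper's body (76 mm by 85 mm) begins 54 mm behind the grasp point. The pads swing forward as they close: fully open they stand 13 mm farther back than shut.
Start: joints at [-1.366, 0.332, -0.065, 1.46, 0.022, 1.35, -0.088], TCP at [0.141, 0.609, 0.231] pointing down, gripper open.
Joint ranges: [-2.6, 2.6], [-0.5, 2.12], [-1.47, 1.34], [0.16, 2.42], [-1.27, 4.41], [0.06, 2.06], [-2.6, 2.6]. Speed limits (rad/s): [2.22, 2.22, 2.79, 2.79, 3.14, 3.14, 3.14].

### API

Orientations are given as a unit quaternion [w, x, y, z].
In Python, from rig import robot gives the robot as it stands.
- The arm moves only by the tool apply_moves, never from a script. Its argument "series" is text: rows parted by semicolons, each of 7 numbers parted by spaces: the shift along the tool's x, y, z in cm, then the turn, a rotation vector about the tool's x, y, z in degrees, then the opening, from 0 (shut) to 1 (fully open). In form: tx ty tz wx wy wz claw; .... A call has exactly 10 rows; each row is the pose to reach, as a shift and turn from the pose commanded when the call began, along the tool's axes at that moment; what a row does not reach only later rows make up. A row lasts 1/8 s, in which the tool goes at most 62.5 mm and 10.7 degrees, less where a joint would pass 70% of its speed; a pose out of reach is approached as far as the arm can. A call with a gripper value outside its range is refused whole. The fingers move at their own pace and stop on an object; "squeeze" is the grip in N (left out, the last holds). Time passes only in rows, so rows that repeat a pose let the fingers close, or fill a call up. It gives the time, the measured TCP pose, the force, the opening and the grip force at its end, in the units of the state.
- robot.state(): the state, without advancing time (a new reading comes with each control period).
- robot.read_camera(name): name is "side" or "top"; returns a dict with "color" (384x512x3 uint8, blue, green, red), "depth" (384x512 float32, m along the optical axis (not along the pixel's ray), 0 where there is no reading), "mtx" (3x3 intrinsics, pixels), "T" (4x4, takes a point from camera to world coordinates). Camera axes: x right, y down, z forward; pixel columns grow to the right and rows downward; lengths in m; the calibration is good to about 2 mm. A picture is of the moment at which its call begins.
- robot.finish_job(): hands the job in; it is judged then, once.
The state is a dict: "time_s": time; "joints": joint angles; "qvel": joint speeds; "effort": joint torques, N m; "eef_pos": TCP position; "tool_rot": TCP orientation; "force": force on the tool from outside, world axes, zero at the start; "ft_torque": the same for the moment, N m; "opening": opening from 0.0 (shut) to 1.0 (fully open); "grasp_force": force on a finger pad.
Only numpy, scipy, OpenCV 4.12 (cv2) and the standard library are available. Lean on these libraries where they do the work, as an engineer would, in place of code of your own. Each camera call takes 0.05 s, during which the arm holds its last target. There are 200 camera calls.

### The job

With the fingertips sweep the three round brass blanks across the sorting tray and out through its narrow gate, one at a time, so that each drops into the middle slot of the open case below. Only push the blanks: do not lift, squeeze or press hard on them. Leave the square blank, the loupe and the other loose things on the desk where they are.

Things in the scene. Friction and masses are not known exactly. Their poses are not given: they have to be found in the camera images.
- tray: Fixed sorting tray. Origin on the table below the middle of its gate; x points level out through the gate to the case, z up. Flat floor, top at z 57 mm. From above: rectangle x -198 to -74, y +-135 mm, then straight diagonal rims from (-74, +-135) in to round gate posts (diameter 8) centred at (-4, +-25). Rims 4 mm thick, 14 mm above the floor. Floor ends at x = 0.
- gate (a point): Middle of the gate at the floor's square edge, at floor height (tray 0, 0, 57 mm); axes as the tray's. Clear gap 42 mm between the posts: one 28 mm blank passes, two abreast do not. A blank whose centre is pushed past this edge tips off and drops into the slot below.
- case: Fixed grey open case under the spout, 96 (x) by 160 (y) by 44 mm high, origin under its centre on the table, axes parallel to the tray's, centre 14 mm beyond the gate. The lid lies folded flat on the table beyond it. Two walls along x part it into an empty middle slot and two foam-filled side compartments.
- slot (a point): Centre of the floor of the case's middle slot, 6 mm above the table; axes as the case's. Slot 88 mm long (x +-44), 54 mm wide (y +-27), 38 mm deep; the gate's floor edge is over its x = -14 mm, 51 mm above its floor. All three blanks fit in it, lying or leaning anyhow.
- blank_a: Round brass seal blank, a plain disc 28 mm in diameter, 8 mm thick, 34 to 53 g, loose and lying flat on the tray floor; origin at its centre (4 mm above the tray floor), z along its axis. One of three alike.
- blank_b: Round brass seal blank, the same as blank_a.
- blank_c: Round brass seal blank, the same as blank_a.
- square_blank: Square brass blank, 25 by 25 mm, 8 mm thick, about 42 g, loose on the tray floor among the round ones; origin at its centre. It stays on the tray.
- loupe: Eyepiece loupe of dark steel, 27 mm in diameter, 30 mm high, standing loose in a back corner of the tray (towards the tray's +y side); origin at the centre of its foot, z up. It stays where it is.
- graver: Engraving tool with wooden mushroom handle, about 125 mm long, 28 mm high, lying loose on the table beside the tray's -y side; origin on the table near its middle. Leave alone.
- ink: Amber glass ink jar, 42 mm in diameter, 58 mm high, standing loose on the table on the case's +y side; origin at the centre of its foot, z up. Leave alone.
- clear_box: Small clear plastic box with white lid, 53 by 37 mm, 23 mm high, loose on the table on the case's -y side; origin under its centre. Leave alone.
- pencil: Wooden pencil 175 mm long, 9 mm thick, lying loose on the table to the right of the tray; origin under its middle. Leave alone.
Things that resemble listed ones, but are neither listed nor needed, are in the scene too. What is shaped like the blank_c but turquoise or white is not meant. Leave any grey or orange look-alike of the blank_a alone.

How it is judged:
On the way, in this order (a step that is already met when the one before it is completed fails the run):
1. a first round blank lies in the case's middle slot (((x of blank_a in the frame of slot between -0.046 and 0.046 m and y of blank_a in the frame of slot between -0.028 and 0.028 m and z of blank_a in the frame of slot between 0 and 0.036 m) or (x of blank_b in the frame of slot between -0.046 and 0.046 m and y of blank_b in the frame of slot between -0.028 and 0.028 m and z of blank_b in the frame of slot between 0 and 0.036 m) or (x of blank_c in the frame of slot between -0.046 and 0.046 m and y of blank_c in the frame of slot between -0.028 and 0.028 m and z of blank_c in the frame of slot between 0 and 0.036 m))), for 0.2 s.
2. a second round blank, swept after it, lies in the slot ((((x of blank_a in the frame of slot between -0.046 and 0.046 m and y of blank_a in the frame of slot between -0.028 and 0.028 m and z of blank_a in the frame of slot between 0 and 0.036 m) and (x of blank_b in the frame of slot between -0.046 and 0.046 m and y of blank_b in the frame of slot between -0.028 and 0.028 m and z of blank_b in the frame of slot between 0 and 0.036 m)) or ((x of blank_a in the frame of slot between -0.046 and 0.046 m and y of blank_a in the frame of slot between -0.028 and 0.028 m and z of blank_a in the frame of slot between 0 and 0.036 m) and (x of blank_c in the frame of slot between -0.046 and 0.046 m and y of blank_c in the frame of slot between -0.028 and 0.028 m and z of blank_c in the frame of slot between 0 and 0.036 m)) or ((x of blank_b in the frame of slot between -0.046 and 0.046 m and y of blank_b in the frame of slot between -0.028 and 0.028 m and z of blank_b in the frame of slot between 0 and 0.036 m) and (x of blank_c in the frame of slot between -0.046 and 0.046 m and y of blank_c in the frame of slot between -0.028 and 0.028 m and z of blank_c in the frame of slot between 0 and 0.036 m)))), for 0.2 s.
3. the third round blank lies in the slot (x of blank_a in the frame of slot between -0.046 and 0.046 m and y of blank_a in the frame of slot between -0.028 and 0.028 m and z of blank_a in the frame of slot between 0 and 0.036 m and x of blank_b in the frame of slot between -0.046 and 0.046 m and y of blank_b in the frame of slot between -0.028 and 0.028 m and z of blank_b in the frame of slot between 0 and 0.036 m and x of blank_c in the frame of slot between -0.046 and 0.046 m and y of blank_c in the frame of slot between -0.028 and 0.028 m and z of blank_c in the frame of slot between 0 and 0.036 m), for 0.2 s.
At the end, for the whole second after the job is handed in: All three round blanks lie at rest in the middle slot of the case (centre within the slot's outline and below its rim), the square blank and the loupe are still on the tray within 30 mm of where they stood, the loupe upright (all of step 3 and linear speed of each of blank_a, blank_b, blank_c below 0.02 m/s and distance of each of square_blank, loupe from where it was at the start of the episode below 0.03 m and height (world z) of square_blank above 0.053 m and angle between loupe's own z axis and vertical below 0.3 rad); the robot touches nothing.
It fails at once if a round blank is lifted (centre more than 13 mm above where it lies on the tray) (height (world z) of any of blank_a, blank_b, blank_c above 0.074 m).
It fails at once if a round blank is squeezed or pressed with more than 18 N (contact force between the fingers and blank_a above 18 N or contact force between the fingers and blank_b above 18 N or contact force between the fingers and blank_c above 18 N).
It fails at once if the square blank is lifted (by 13 mm) or shifted by more than 30 mm (height (world z) of square_blank above 0.074 m or distance of square_blank from where it was at the start of the episode above 0.03 m).
It fails at once if the loupe is tipped or shifted by more than 30 mm (angle between loupe's own z axis and vertical above 0.5 rad or distance of loupe from where it was at the start of the episode above 0.03 m).
It fails at once if the graver, ink jar, clear box or pencil is shifted by more than 30 mm (distance of any of graver, ink, clear_box, pencil from where it was at the start of the episode above 0.03 m).
It also fails if it takes over 61 s, if anything falls off the work surface, if the arm or the gripper's body presses on something with over 40 N, if the wrist force passes 120 N, or if a joint passes its speed limit or range.

## Working session

There is one attempt and no reset: what is moved stays moved. The work goes in short steps, Python scripts to look and compute and a tool call to move; the robot and the scene stay as the last step left them, time stands still between calls to the robot, and variables do not carry over. Pictures are saved under pics/ and viewed, at most 10 in all, crops included, and the job is handed in when it is done.

Besides the shell and the picture viewer there is one more tool, called after "Emit:" as name(argument=value, ...) on one line, values as JSON. apply_moves: Moves the arm, as the interface text tells. Its arguments: {"type":"object","properties":{"series":{"type":"string"},"squeeze":{"type":"number"}},"required":["series"]}

```bash
mkdir -p pics; ls
python3 - <<'E'
from rig import robot
import cv2,numpy as np,pickle
s=robot.state();print(s['time_s'],s['eef_pos'],s['tool_rot'],s['opening'])
for n in('top','side'):
    c=robot.read_camera(n);pickle.dump(c,open(n+'.pkl','wb'));cv2.imwrite(f'pics/{n}0.png',cv2.resize(c['color'],(768,576)));print(n,c['mtx'].round(1).tolist(),c['T'].round(3).tolist())
E
```

```text
pics
0.0 [0.14107887 0.60849429 0.23049115] [-4.67717445e-05  1.13653367e-01  9.93520204e-01 -7.17432204e-04] 1.0013696879270464
top [[416.6, 0.0, 254.4], [0.0, 416.6, 194.3], [0.0, 0.0, 1.0]] [[0.025, -0.976, 0.216, 0.387], [-1.0, -0.025, 0.002, -0.1], [0.004, -0.215, -0.976, 1.081], [0.0, 0.0, 0.0, 1.0]]
side [[365.4, 0.0, 257.1], [0.0, 365.4, 189.9], [0.0, 0.0, 1.0]] [[0.894, -0.341, 0.291, 0.364], [-0.449, -0.699, 0.557, -0.58], [0.013, -0.629, -0.778, 0.703], [0.0, 0.0, 0.0, 1.0]]
```

View pics/top0.png

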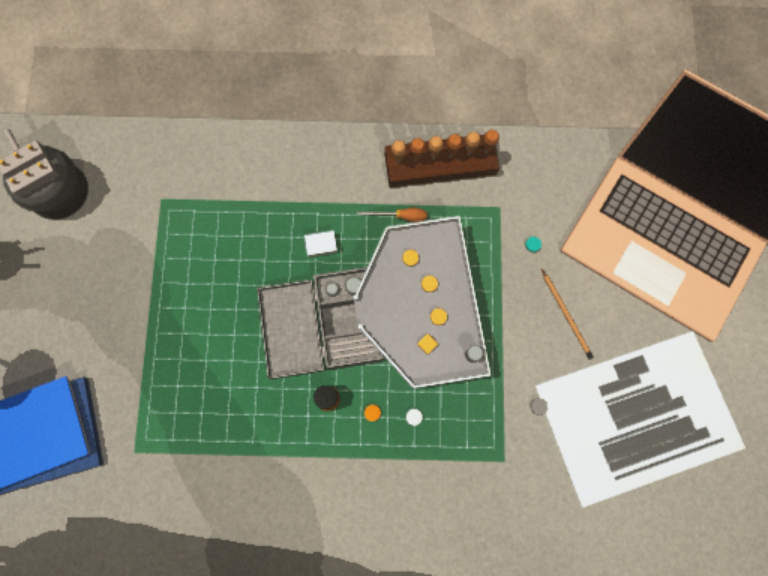

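View pics/side0.png

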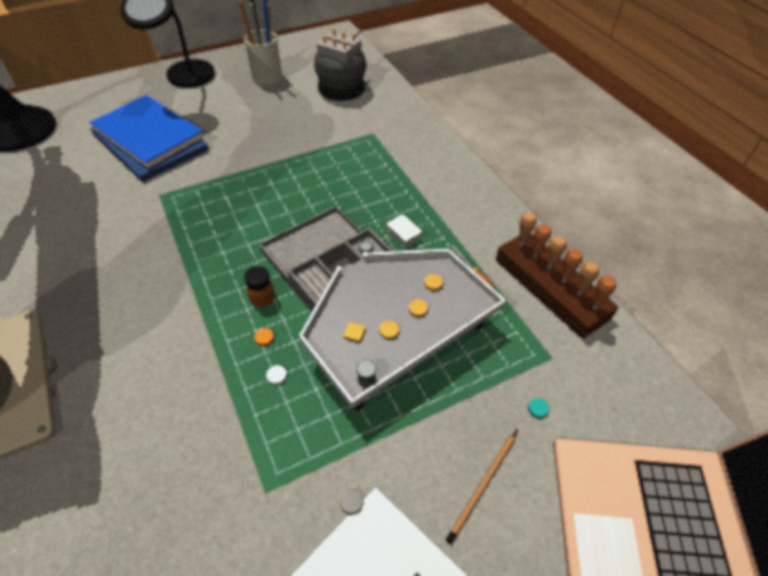

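The top picture shows three round brass blanks at about (411,258), (430,284) and (439,317). The square blank is at (428,344), the loupe at (475,353), and the gate posts at (357,297) and (361,325). Look-alikes to leave alone are orange (372,412), white (414,417), turquoise (533,244) and grey (539,406), all off the tray.

```bash
cat > h.py <<'E'
import cv2,numpy as np
from scipy.spatial.transform import Rotation as R
from rig import robot
def ray(c,u,v,z):
    d=c['T'][:3,:3]@np.linalg.inv(c['mtx'])@[u,v,1];o=c['T'][:3,3];return o+d*(z-o[2])/d[2]
def brass(c):
    h=cv2.cvtColor(c['color'],cv2.COLOR_BGR2HSV)
    m=cv2.inRange(h,(17,120,120),(32,255,255))
    n,_,st,ce=cv2.connectedComponentsWithStats(m)
    return [(ray(c,*ce[i],.064),st[i,4],ce[i]) for i in range(1,n) if st[i,4]>25]
E
python3 - <<'E'
from h import *
import pickle
for n in('top','side'):
    c=pickle.load(open(n+'.pkl','rb'))
    for p,a,e in brass(c):print(n,p.round(4),a,e.round(1))
c=pickle.load(open('top.pkl','rb'))
for nm,u,v in(('post-',357,297),('post+',361,325),('c1',387,229),('c2',459,219),('c3',489,375),('c4',416,385)):
    print(nm,ray(c,u/1.5,v/1.5,.071).round(4))
print('loupe',ray(c,475/1.5,352/1.5,.087).round(4))
im=c['color'][130:270,220:345];cv2.imwrite('pics/crop.png',cv2.resize(im,None,fx=4.5,fy=4.2,interpolation=cv2.INTER_CUBIC))
E
```

```text
top [ 0.6717 -0.1444  0.064 ] 91 [273.3 171.5]
top [ 0.6273 -0.1768  0.064 ] 97 [286.  188.8]
top [ 0.572  -0.1923  0.064 ] 98 [292.1 210.7]
top [ 0.5264 -0.1745  0.064 ] 104 [284.7 228.8]
top [ 0.4124 -0.0851  0.064 ] 79 [247.  275.2]
side [ 0.6704 -0.1481  0.064 ] 97 [288.7 187.7]
side [ 0.6262 -0.1803  0.064 ] 108 [278.4 204.8]
side [ 0.5252 -0.178   0.064 ] 127 [235.7 221.1]
side [ 0.5712 -0.1955  0.064 ] 118 [259.  219.3]
post- [ 0.5993 -0.0575  0.071 ]
post+ [ 0.5527 -0.0656  0.071 ]
c1 [ 0.7181 -0.1044  0.071 ]
c2 [ 0.7391 -0.2263  0.071 ]
c3 [ 0.4765 -0.274   0.071 ]
c4 [ 0.4576 -0.1568  0.071 ]
loupe [ 0.511  -0.2494  0.087 ]
```

View pics/crop.png

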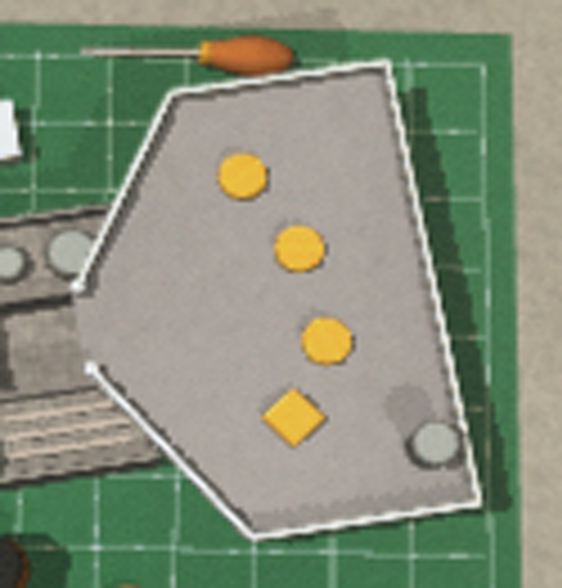

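The crop confirms three round blanks near (242,175), (299,247) and (326,341), with the square at (294,417) and the loupe at (436,443). I'll fit the tray pose and get everything in tray coordinates.

```bash
cat >> h.py <<'E'
import pickle
def fit():
    c=pickle.load(open('top.pkl','rb'))
    px=[(357,297),(361,325),(387,229),(459,219),(489,375),(416,385)]
    W=np.array([ray(c,u/1.5,v/1.5,.071)[:2] for u,v in px])
    P=np.array([(-4,-25),(-4,25),(-74,-135),(-198,-135),(-198,135),(-74,135)])/1e3
    d=np.r_[P-P.mean(0),np.zeros((0,2))]; r,_=R.align_vectors(np.c_[W-W.mean(0),0*W[:,:1]],np.c_[d,0*d[:,:1]])
    A=r.as_matrix()[:2,:2]; o=W.mean(0)-A@P.mean(0)
    return A,o+[-.0005,-.0017],(W-(P@A.T+o))
A,O,res=fit()
TH=np.arctan2(A[1,0],A[0,0])
tray=lambda w:(np.asarray(w)[:2]-O)@A*1e3      # mm
def go(x,y,z,deg):
    """tool shift (cm) + wz (deg) to TCP at tray mm x,y, world z mm, tool x at deg to tray x"""
    s=robot.state();r=R.from_quat(np.roll(s['tool_rot'],-1))
    w=np.r_[A@np.array([x,y])/1e3+O,z/1e3]
    a=TH+np.radians(deg);X=np.array([np.cos(a),np.sin(a),0]);Z=np.array([0,0,-1.])
    t=R.from_matrix(np.c_[X,np.cross(Z,X),Z])
    return np.r_[r.inv().apply(w-s['eef_pos'])*100,np.degrees((r.inv()*t).as_rotvec())].round(2)
def look(n='top'):
    c=robot.read_camera(n);off=(-.0005,-.0017) if n=='top' else (.0005,.0017)
    return [(tray(p[:2]+off).round(0).tolist(),int(a)) for p,a,e in brass(c) if abs(tray(p[:2])).max()<200]
def pos():
    s=robot.state();X=R.from_quat(np.roll(s['tool_rot'],-1)).apply([1,0,0])
    print('t',round(s['time_s'],2),'tcp',tray(s['eef_pos']).round(1),'z',(s['eef_pos'][2]*1e3).round(1),'deg',np.degrees(np.arctan2(X[1],X[0])-TH).round(1),'F',s['force'].round(1),'op',round(s['opening'],3))
E
python3 - <<'E'
from h import *
print('res mm',(res*1e3).round(1).tolist(),'gate',O,np.degrees(TH))
print(look());print(look('side'));pos()
c=np.array([-134,29]);print(go(-190,45,120,-17))
E
```

```text
res mm [[0.0, -1.2], [2.6, -0.2], [-2.0, 1.0], [-3.4, 1.1], [-0.4, 2.0], [3.1, -2.7]] gate [ 0.57344454 -0.05864079] 100.39417597891666
[([-104.0, -80.0], 91), ([-127.0, -31.0], 97), ([-133.0, 26.0], 97), ([-107.0, 68.0], 104), ([1.0, 164.0], 80)]
[([-104.0, -80.0], 97), ([-127.0, -31.0], 107), ([-107.0, 68.0], 128), ([-133.0, 26.0], 119)]
t 0.2 tcp [734.3 304.9] z 230.8 deg 66.6 F [-0.7 -0.2  0.5] op 1.0
[-6.062e+01 -7.445e+01  1.115e+01 -4.000e-02  4.000e-02  8.355e+01]
```

Emit:
apply_moves(series="-60 -74 8 0 0 84 0.13;-60 -74 8 0 0 84 0.13;-60 -74 8 0 0 84 0.13;-60 -74 8 0 0 84 0.13;-60 -74 8 0 0 84 0.13;-60 -74 8 0 0 84 0.13;-60 -74 8 0 0 84 0.13;-60 -74 8 0 0 84 0.13;-60 -74 8 0 0 84 0.13;-60 -74 8 0 0 84 0.13", squeeze=20)

```text
time_s: 1.45
eef_pos: [0.4145, 0.0471, 0.1791]
tool_rot: [-0.0, 0.749, 0.662, 0.001]
force: [0.9, 0.6, -0.1]
opening: 0.131
grasp_force: 0.0
```

Run:
```python
from h import *
pos();print(go(-168,37,110,-17))
```

```text
t 1.45 tcp [132.6 137.2] z 179.1 deg -17.4 F [ 0.9  0.6 -0.1] op 0.131
[-25.68  18.57   6.9    0.04  -0.05  -0.45]
```

Emit:
apply_moves(series="-25.7 18.6 6 0 0 0 0.13;-25.7 18.6 6 0 0 0 0.13;-25.7 18.6 6 0 0 0 0.13;-25.7 18.6 6 0 0 0 0.13;-25.7 18.6 6 0 0 0 0.13;-25.7 18.6 6 0 0 0 0.13;-25.7 18.6 6 0 0 0 0.13;-25.7 18.6 6 0 0 0 0.13;-25.7 18.6 6 0 0 0 0.13;-25.7 18.6 6 0 0 0 0.13")

```text
time_s: 2.7
eef_pos: [0.5673, -0.2278, 0.1195]
tool_rot: [0.0, 0.749, 0.663, 0.001]
force: [-0.7, -0.6, 0.2]
opening: 0.129
grasp_force: 0.0
```

Run:
```python
from h import *
pos();print(go(-168,37,60,-17))
c=robot.read_camera('side');cv2.imwrite('pics/s1.png',cv2.resize(c['color'][120:300,180:380],None,fx=3,fy=3,interpolation=cv2.INTER_CUBIC))
```

```text
t 2.7 tcp [-165.2   36.6] z 119.5 deg -17.4 F [-0.7 -0.6  0.2] op 0.129
[-0.28  0.04  5.95  0.05 -0.05 -0.37]
```

View pics/s1.png

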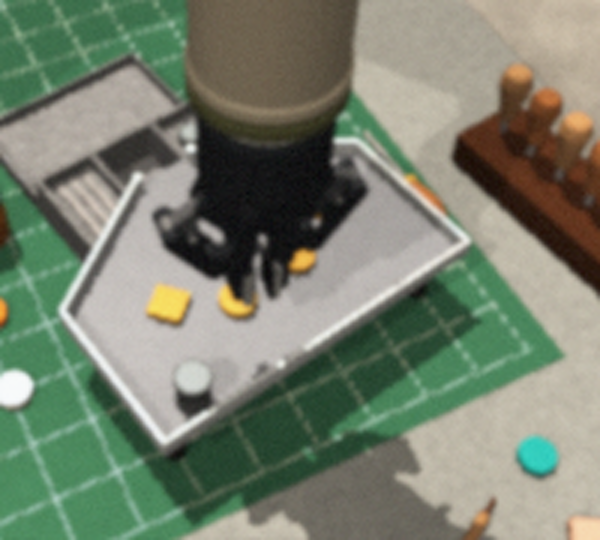

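The side view shows the nearly shut fingers above the tray, behind blank c at about (238,300). The square (168,303) and the loupe (193,382) are clear of them. Next I lower the fingers.

Emit:
apply_moves(series="-0.3 0 2 0 0 0 0.13;-0.3 0 4 0 0 0 0.13;-0.3 0 5.4 0 0 0 0.13;-0.3 0 5.9 0 0 0 0.13;0 0 5.9 0 0 0 0.13;0.3 0 5.9 0 0 0 0.13;0.6 0 5.9 0 0 0 0.13;0.9 0 5.9 0 0 0 0.13;1.2 0 5.9 0 0 0 0.13;1.5 0 5.9 0 0 0 0.13")

```text
time_s: 4.0
eef_pos: [0.5689, -0.2138, 0.06]
tool_rot: [0.0, 0.749, 0.662, 0.0]
force: [0.7, -0.9, -0.3]
opening: 0.129
grasp_force: 0.2
```

Run:
```python
from h import *
pos();print(look(),look('side'))
print(go(-55-24*.956,0+24*.292,60,-17))
c=robot.read_camera('side');cv2.imwrite('pics/s2.png',cv2.resize(c['color'][120:300,180:380],None,fx=3,fy=3,interpolation=cv2.INTER_CUBIC))
```

```text
t 4.0 tcp [-151.8   32.5] z 60.0 deg -17.4 F [ 0.7 -0.9 -0.3] op 0.129
[([-104.0, -80.0], 91)] [([-102.0, -83.0], 65), ([-108.0, 70.0], 103), ([-36.0, 172.0], 96)]
[ 7.78  0.21 -0.    0.   -0.01 -0.42]
```

View pics/s2.png

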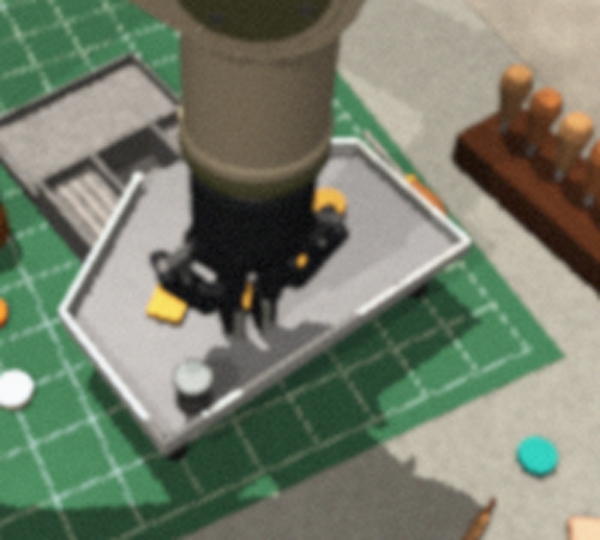

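The blank shows as a sliver at (248,293) between and ahead of the fingertips, so it is seated in the cradle. Next I push.

Emit:
apply_moves(series="0.8 0 0 0 0 0 0.13;1.6 0 0 0 0 0 0.13;2.4 0.1 0 0 0 0 0.13;3.2 0.1 0 0 0 0 0.13;4 0.1 0 0 0 0 0.13;4.8 0.1 0 0 0 0 0.13;5.6 0.2 0 0 0 0 0.13;6.4 0.2 0 0 0 0 0.13;7.1 0.2 0 0 0 0 0.13;7.8 0.2 0 0 0 0 0.13")

```text
time_s: 5.4
eef_pos: [0.5805, -0.1364, 0.06]
tool_rot: [0.0, 0.749, 0.662, 0.0]
force: [0.4, -0.5, 0.2]
opening: 0.126
grasp_force: 0.2
```

Run:
```python
from h import *
pos()
# turn about the disc centre (24 mm ahead) with a little advance, then straight through
for x,d in((-53,-12),(-51,-6),(-49,0),(-40,0),(-31,0),(-22,0),(-13,0),(-4,0),(4,0),(6,0)):
    a=np.radians(d);print(go(x-24*np.cos(a),-1-24*np.sin(a),60,d))
print(look(),look('side'))
```

```text
t 5.4 tcp [-77.8   7.1] z 60.0 deg -17.5 F [ 0.4 -0.5  0.2] op 0.126
[ 0.21  0.26  0.    0.   -0.   -5.45]
[  0.44   0.45   0.     0.    -0.   -11.45]
[  0.7    0.63   0.     0.    -0.   -17.45]
[  1.55   0.36   0.     0.    -0.   -17.45]
[  2.41   0.09   0.     0.    -0.   -17.45]
[  3.27  -0.18   0.     0.    -0.   -17.45]
[  4.13  -0.45   0.     0.    -0.   -17.45]
[  4.99  -0.72   0.     0.    -0.   -17.45]
[  5.75  -0.96   0.     0.    -0.   -17.45]
[  5.94  -1.02   0.     0.    -0.   -17.45]
[([-107.0, 68.0], 107)] [([-104.0, -80.0], 98), ([-127.0, -31.0], 104), ([-108.0, 68.0], 128), ([-37.0, 172.0], 93)]
```

Emit:
apply_moves(series="0.2 0.3 0 0 0 -5.5 0.13;0.4 0.5 0 0 0 -11.5 0.13;0.7 0.6 0 0 0 -17.5 0.13;1.5 0.4 0 0 0 -17.5 0.1;2.4 0.1 0 0 0 -17.5 0.06;3.3 -0.2 0 0 0 -17.5 0.06;4.1 -0.4 0 0 0 -17.5 0.06;5 -0.7 0 0 0 -17.5 0.06;5.8 -1 0 0 0 -17.5 0.06;6.1 -1.1 0 0 0 -17.5 0.06")

```text
time_s: 6.75
eef_pos: [0.5769, -0.074, 0.06]
tool_rot: [-0.0, 0.639, 0.769, 0.0]
force: [0.8, -0.9, 0.5]
opening: 0.06
grasp_force: 0.0
```

Run:
```python
from h import *
pos()
print(go(-40,0,60,0),go(-40,0,110,0))
print(look(),look('side'))
c=robot.read_camera('side');cv2.imwrite('pics/s3.png',cv2.resize(c['color'][120:300,180:380],None,fx=3,fy=3,interpolation=cv2.INTER_CUBIC))
```

```text
t 6.75 tcp [-15.8  -0.6] z 60.0 deg 0.1 F [ 0.8 -0.9  0.5] op 0.06
[-2.42 -0.07 -0.   -0.   -0.02  0.1 ] [-2.42 -0.07 -5.   -0.   -0.02  0.1 ]
[([-108.0, -78.0], 58), ([-128.0, -31.0], 92), ([-106.0, 68.0], 100), ([0.0, 164.0], 92)] [([-104.0, -80.0], 97), ([-127.0, -30.0], 98), ([-107.0, 68.0], 116), ([-36.0, 172.0], 90)]
```

View pics/s3.png

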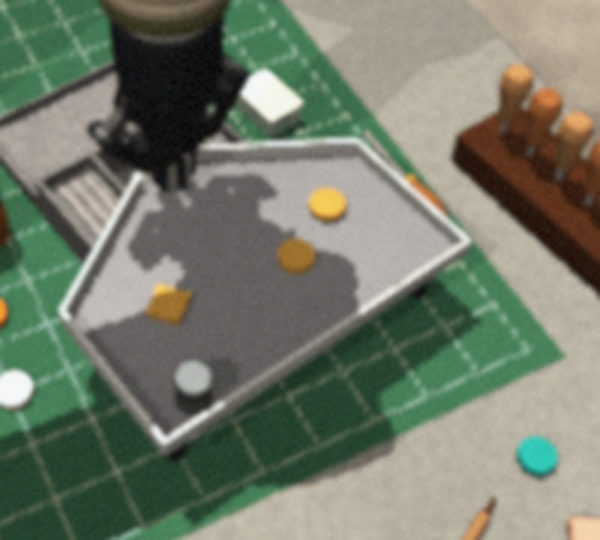

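Blank c has left the tray. The fingers stand at the gate near (170,185), and the other blanks, the square and the loupe have not moved. Next is blank b.

Run:
```python
from h import *
print(go(-45,-1,60,0));print(go(-45,-1,100,0));print(go(-160,-44,100,22));print(go(-160,-44,60,22))
```

```text
[-2.83  0.04 -0.    0.   -0.    0.05]
[-2.83  0.04 -4.    0.   -0.    0.05]
[-14.34   4.33  -4.     0.    -0.   -21.95]
[-14.34   4.33  -0.     0.    -0.   -21.95]
```

Emit:
apply_moves(series="-2.9 0 0 0 0 0 0.06;-2.9 0 -4 0 0 0 0.06;-8 2 -4 0 0 -10 0.13;-14.3 4.3 -4 0 0 -22 0.13;-14.3 4.3 -4 0 0 -22 0.13;-14.3 4.3 -4 0 0 -22 0.13;-14.3 4.3 -2 0 0 -22 0.13;-14.3 4.3 -0.5 0 0 -22 0.13;-14.3 4.3 0 0 0 -22 0.13;-14.3 4.3 0 0 0 -22 0.13")

```text
time_s: 8.15
eef_pos: [0.645, -0.2073, 0.0594]
tool_rot: [-0.0, 0.481, 0.877, -0.0]
force: [-0.9, 0.0, 0.1]
opening: 0.13
grasp_force: 0.0
```

Run:
```python
from h import *
pos();print(look(),look('side'))
c=robot.read_camera('top');cv2.imwrite('pics/t3.png',cv2.resize(c['color'][130:270,200:345],None,fx=4,fy=4,interpolation=cv2.INTER_CUBIC))
a=np.radians(22)
for k in (26,-60):print(go(-127-k*np.cos(a),-31-k*np.sin(a),60,22))
```

```text
t 8.15 tcp [-159.1  -43.6] z 59.4 deg 22.1 F [-0.9  0.   0.1] op 0.13
[] [([-125.0, -26.0], 51), ([-108.0, 68.0], 122), ([-37.0, 172.0], 93)]
[0.92 0.02 0.06 0.04 0.03 0.05]
[9.52 0.03 0.05 0.04 0.03 0.05]
```

View pics/t3.png

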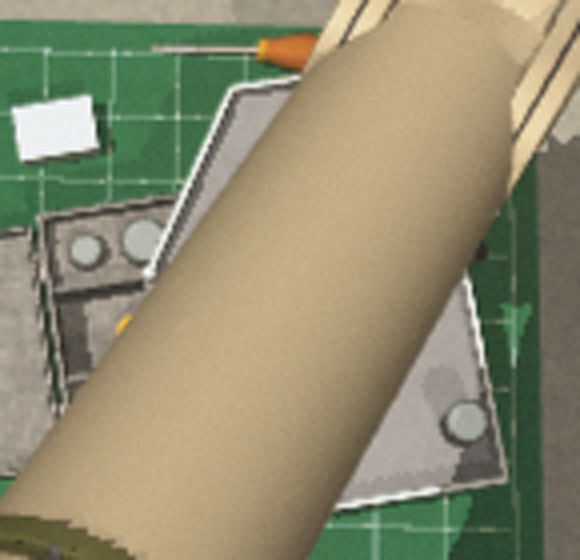

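The first blank shows in the slot at (122,323). Next I push b to the waypoint.

Emit:
apply_moves(series="0.5 0 0 0 0 0 0.13;1.2 0 0 0 0 0 0.13;2.2 0 0 0 0 0 0.13;3.2 0 0 0 0 0 0.13;4.2 0 0 0 0 0 0.13;5.2 0 0 0 0 0 0.13;6.2 0 0 0 0 0 0.13;7.2 0 0 0 0 0 0.13;8.2 0 0 0 0 0 0.13;9 0 0 0 0 0 0.13")

```text
time_s: 9.55
eef_pos: [0.5966, -0.1312, 0.06]
tool_rot: [-0.0, 0.481, 0.877, 0.0]
force: [0.9, -0.2, 0.1]
opening: 0.131
grasp_force: 0.3
```

Run:
```python
from h import *
pos();print(look('side'))
for x,d in((-52,16),(-50,10),(-48,5),(-46,0),(-38,0),(-29,0),(-20,0),(-11,0),(-2,0),(7,0)):
    a=np.radians(d);print(go(x-24*np.cos(a),-1-24*np.sin(a),60,d))
```

```text
t 9.55 tcp [-75.5  -9.7] z 60.0 deg 22.1 F [ 0.9 -0.2  0.1] op 0.131
[([-104.0, -80.0], 98), ([-59.0, 9.0], 31), ([-108.0, 68.0], 124), ([-36.0, 172.0], 92)]
[ 0.03 -0.2  -0.02 -0.   -0.06  6.1 ]
[ 2.50e-01 -3.70e-01 -2.00e-02 -1.00e-02 -6.00e-02  1.21e+01]
[ 4.90e-01 -5.00e-01 -2.00e-02 -1.00e-02 -6.00e-02  1.71e+01]
[ 7.40e-01 -6.20e-01 -2.00e-02 -1.00e-02 -6.00e-02  2.21e+01]
[ 1.49e+00 -3.20e-01 -1.00e-02 -1.00e-02 -6.00e-02  2.21e+01]
[ 2.32e+00  2.00e-02 -1.00e-02 -1.00e-02 -6.00e-02  2.21e+01]
[ 3.15e+00  3.60e-01 -1.00e-02 -1.00e-02 -6.00e-02  2.21e+01]
[ 3.99e+00  6.90e-01 -1.00e-02 -1.00e-02 -6.00e-02  2.21e+01]
[ 4.82e+00  1.03e+00 -1.00e-02 -1.00e-02 -6.00e-02  2.21e+01]
[ 5.65e+00  1.37e+00 -1.00e-02 -1.00e-02 -6.00e-02  2.21e+01]
```

Emit:
apply_moves(series="0.1 -0.2 0 0 0 6 0.13;0.3 -0.4 0 0 0 12 0.13;0.5 -0.5 0 0 0 17 0.13;0.7 -0.6 0 0 0 22 0.13;1.5 -0.3 0 0 0 22 0.1;2.3 0 0 0 0 22 0.06;3.2 0.4 0 0 0 22 0.06;4 0.7 0 0 0 22 0.06;4.8 1 0 0 0 22 0.06;5.7 1.4 0 0 0 22 0.06")

```text
time_s: 10.85
eef_pos: [0.5781, -0.0757, 0.06]
tool_rot: [0.0, 0.64, 0.769, 0.0]
force: [-0.3, -0.9, 0.5]
opening: 0.058
grasp_force: 0.2
```

Run:
```python
from h import *
pos();print(look(),look('side'))
a=np.radians(55);k=36
print(go(-45,-1,60,0));print(go(-45,-1,100,0));print(go(-104-k*np.cos(a),-80-k*np.sin(a),100,55))
```

```text
t 10.85 tcp [-17.7  -1.5] z 60.0 deg 0.0 F [-0.3 -0.9  0.5] op 0.058
[([-109.0, -78.0], 48), ([-107.0, 68.0], 100), ([0.0, 164.0], 92)] [([-104.0, -80.0], 98), ([-107.0, 68.0], 118), ([-36.0, 172.0], 92)]
[-2.85 -0.09 -0.01 -0.   -0.05  0.15]
[-2.85 -0.09 -4.01 -0.   -0.05  0.15]
[-1.084e+01  1.074e+01 -4.020e+00  2.000e-02 -4.000e-02 -5.485e+01]
```

Emit:
apply_moves(series="0.4 0 0 0 0 0 0.06;0.8 0 0 0 0 0 0.06;-2.9 0 0 0 0 0 0.06;-2.9 0 -4 0 0 0 0.06;-5 3 -4 0 0 -11 0.13;-8 6 -4 0 0 -22 0.13;-10.8 10.7 -4 0 0 -33 0.13;-10.8 10.7 -4 0 0 -44 0.13;-10.8 10.7 -4 0 0 -55 0.13;-10.8 10.7 -4 0 0 -55 0.13")

```text
time_s: 12.2
eef_pos: [0.7029, -0.1632, 0.0997]
tool_rot: [-0.0, 0.213, 0.977, 0.0]
force: [-0.2, 0.1, 0.6]
opening: 0.125
grasp_force: 0.0
```

Run:
```python
from h import *
pos();print(look(),look('side'))
c=robot.read_camera('side');d=robot.read_camera('top')
f=lambda c,x0,y0:cv2.resize(c['color'][y0:y0+140,x0:x0+130],None,fx=3,fy=3,interpolation=cv2.INTER_CUBIC)
cv2.imwrite('pics/st4.png',np.hstack([f(c,180,130),f(d,200,130)]))
a=np.radians(55)
for k in (36,26,-74):print(go(-104-k*np.cos(a),-80-k*np.sin(a),60,55))
```

```text
t 12.2 tcp [-126.2 -108.5] z 99.7 deg 55.0 F [-0.2  0.1  0.6] op 0.125
[([-107.0, 68.0], 104)] [([-104.0, -80.0], 98), ([-108.0, 68.0], 123), ([-36.0, 172.0], 92)]
[-0.    0.15  4.01  0.01  0.   -0.11]
[ 1.    0.15  4.01  0.01  0.   -0.11]
[ 1.10e+01  1.30e-01  4.01e+00  1.00e-02  0.00e+00 -1.10e-01]
```

View pics/st4.png

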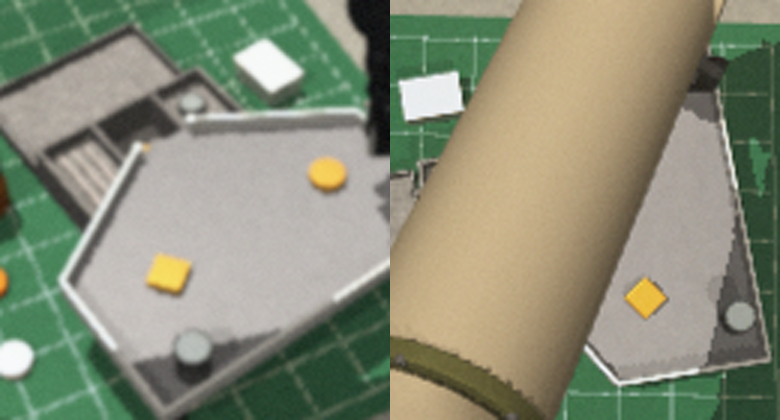

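The side half shows blank a at (327,174), the square at (168,272) and the loupe upright. There are two brass specks by the gate at (147,147) and (148,133), so I'll zoom in there, using depth as well.

Run:
```python
from h import *
c=robot.read_camera('side')
cv2.imwrite('pics/z5.png',cv2.resize(c['color'][160:200,205:260],None,fx=12,fy=12,interpolation=cv2.INTER_CUBIC))
h=cv2.cvtColor(c['color'],cv2.COLOR_BGR2HSV)
K=np.linalg.inv(c['mtx'])
for v in range(165,190):
  for u in range(222,245):
    if h[v,u,0] in range(8,35) and h[v,u,1]>90:
        z=c['depth'][v,u];p=(c['T']@np.r_[K@[u,v,1]*z,1])[:3];print(u,v,h[v,u].tolist(),tray(p[:2]+np.array([.0005,.0017])).round(0),(p[2]*1e3).round(0))
```

```text
(no output)
```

View pics/z5.png

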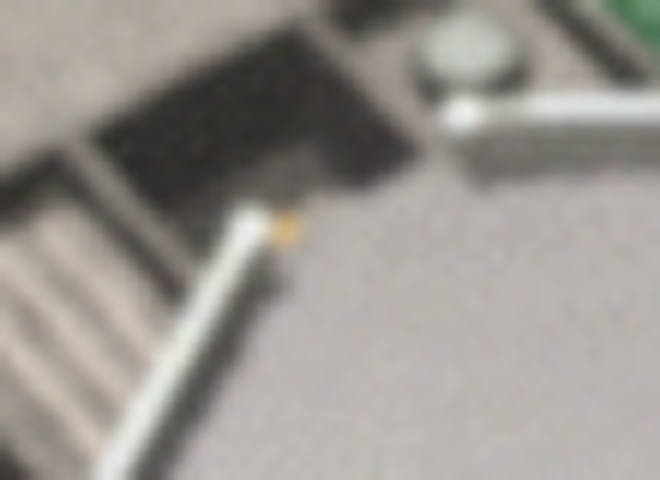

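Run:
```python
from h import *
c=robot.read_camera('side');h=cv2.cvtColor(c['color'],cv2.COLOR_BGR2HSV);K=np.linalg.inv(c['mtx'])
for v in range(171,182,1):
  o=[]
  for u in range(226,234):
    z=c['depth'][v,u];p=(c['T']@np.r_[K@[u,v,1]*z,1])[:3];q=tray(p[:2]+np.array([.0005,.0017]))
    o.append(f"{q[0]:.0f},{q[1]:.0f},{p[2]*1e3:.0f}|S{h[v,u,1]}")
  print(v,o)
```

```text
171 ['62,-18,13|S19', '61,-20,12|S25', '61,-23,10|S22', '61,-26,8|S20', '60,-28,8|S19', '58,-30,9|S30', '54,-31,11|S17', '49,-31,16|S33']
172 ['63,-19,7|S10', '63,-21,6|S28', '62,-24,5|S28', '58,-24,8|S26', '60,-28,4|S18', '57,-30,5|S26', '55,-31,6|S20', '49,-31,12|S25']
173 ['62,-17,6|S22', '59,-19,7|S29', '58,-21,6|S21', '57,-24,5|S25', '56,-26,5|S24', '55,-28,5|S26', '54,-31,4|S14', '49,-30,9|S9']
174 ['59,-16,5|S27', '57,-17,6|S22', '55,-19,7|S19', '54,-22,6|S32', '55,-25,3|S30', '53,-27,4|S22', '49,-27,6|S23', '50,-31,4|S24']
175 ['57,-14,5|S24', '56,-16,4|S23', '53,-18,6|S24', '52,-20,6|S26', '51,-22,5|S25', '48,-23,7|S21', '46,-25,7|S21', '45,-28,6|S15']
176 ['54,-12,4|S20', '51,-13,7|S25', '49,-15,7|S22', '50,-18,5|S24', '48,-20,4|S27', '45,-21,7|S24', '42,-22,9|S21', '42,-25,7|S21']
177 ['2,19,70|S15', '50,-12,5|S33', '47,-14,6|S55', '47,-16,4|S52', '44,-18,6|S28', '43,-20,6|S20', '41,-22,6|S18', '3,-1,56|S17']
178 ['-2,22,73|S9', '-0,18,68|S42', '46,-13,4|S85', '32,-7,21|S78', '30,-9,21|S43', '3,5,56|S17', '3,2,55|S14', '0,1,56|S15']
179 ['-2,22,69|S10', '-3,19,68|S45', '30,-3,22|S93', '4,10,55|S78', '1,9,57|S38', '1,6,55|S15', '-2,5,57|S12', '-3,3,57|S15']
180 ['-3,23,67|S14', '-4,20,66|S44', '1,15,58|S62', '1,12,56|S47', '-0,10,56|S21', '-2,9,56|S14', '-2,6,55|S10', '-4,4,55|S11']
181 ['-3,23,64|S13', '-3,20,62|S23', '-2,17,59|S24', '-3,15,58|S19', '-3,12,56|S13', '-4,10,55|S10', '-6,8,56|S10', '-8,7,57|S10']
```

The brass seen past the edge is at about (30,-5) with z 21 mm. That is inside the slot and matches two blanks stacked there. Next is blank a.

Emit:
apply_moves(series="0 0.1 2 0 0 0 0.13;0 0.1 3.5 0 0 0 0.13;0 0.1 4 0 0 0 0.13;0.4 0.1 4 0 0 0 0.13;0.8 0.1 4 0 0 0 0.13;1.4 0.1 4 0 0 0 0.13;2.4 0.1 4 0 0 0 0.13;3.4 0.1 4 0 0 0 0.13;4.4 0.1 4 0 0 0 0.13;5.4 0.1 4 0 0 0 0.13")

```text
time_s: 13.75
eef_pos: [0.6537, -0.1393, 0.0601]
tool_rot: [0.0, 0.213, 0.977, 0.0]
force: [0.6, -0.9, 0.6]
opening: 0.13
grasp_force: 0.3
```

Run:
```python
from h import *
pos();print(look(),look('side'))
a=np.radians(55)
for x,y,d in((-58,-12,55),(-54,-6,55),(-51,-2,50),(-50,-1,40)):
    a=np.radians(d);print(go(x-24*np.cos(a),y-24*np.sin(a),60,d))
```

```text
t 13.75 tcp [-93.8 -64.4] z 60.1 deg 55.1 F [ 0.6 -0.9  0.6] op 0.13
[([-107.0, 68.0], 104)] [([-81.0, -42.0], 103), ([-108.0, 68.0], 125), ([-36.0, 172.0], 95)]
[ 3.9  -0.09  0.01  0.03 -0.04  0.07]
[ 4.62 -0.1   0.01  0.03 -0.04  0.07]
[ 5.13 -0.29  0.01  0.02 -0.04  5.07]
[ 5.350e+00 -6.800e-01  1.000e-02  2.000e-02 -5.000e-02  1.507e+01]
```

Emit:
apply_moves(series="0.8 0 0 0 0 0 0.13;1.6 0 0 0 0 0 0.13;2.4 -0.1 0 0 0 0 0.13;3.2 -0.1 0 0 0 0 0.13;3.9 -0.1 0 0 0 0 0.13;4.6 -0.1 0 0 0 0 0.13;5.1 -0.3 0 0 0 5 0.13;5.3 -0.7 0 0 0 15 0.13;5.3 -0.7 0 0 0 15 0.13;5.3 -0.7 0 0 0 15 0.13")

```text
time_s: 15.1
eef_pos: [0.6032, -0.1237, 0.0599]
tool_rot: [-0.0, 0.336, 0.942, 0.0]
force: [-0.3, 0.2, 0.5]
opening: 0.132
grasp_force: 0.0
```

Run:
```python
from h import *
pos();print(look(),look('side'))
for x,d in((-48,30),(-46,20),(-45,10),(-44,0),(-37,0),(-28,0),(-19,0),(-10,0),(0,0),(10,0)):
    a=np.radians(d);print(go(x-24*np.cos(a),-1-24*np.sin(a),60,d))
```

```text
t 15.1 tcp [-69.3 -17.5] z 59.9 deg 40.3 F [-0.3  0.2  0.5] op 0.132
[([-107.0, 68.0], 104)] [([-54.0, 4.0], 68), ([-108.0, 68.0], 123), ([-36.0, 172.0], 93)]
[ 3.500e-01 -3.000e-01 -1.000e-02  1.000e-02 -1.000e-02  1.021e+01]
[ 6.100e-01 -5.800e-01 -1.000e-02  1.000e-02 -1.000e-02  2.021e+01]
[ 8.600e-01 -8.900e-01 -1.000e-02  1.000e-02 -1.000e-02  3.021e+01]
[ 1.180e+00 -1.170e+00 -1.000e-02  1.000e-02 -1.000e-02  4.021e+01]
[ 1.720e+00 -7.200e-01 -1.000e-02  1.000e-02 -1.000e-02  4.021e+01]
[ 2.400e+00 -1.400e-01 -1.000e-02  1.000e-02 -1.000e-02  4.021e+01]
[ 3.090e+00  4.500e-01 -1.000e-02  1.000e-02 -1.000e-02  4.021e+01]
[ 3.780e+00  1.030e+00 -1.000e-02  1.000e-02 -1.000e-02  4.021e+01]
[ 4.540e+00  1.670e+00 -1.000e-02  1.000e-02 -1.000e-02  4.021e+01]
[ 5.310e+00  2.320e+00 -1.000e-02  1.000e-02 -1.000e-02  4.021e+01]
```

Run:
```python
from h import *
for x,y,d in((-75,-18,35),(-80,-8,20),(-82,1,0),(-76,1,0),(-70,0,0),(-62,-1,0),(-54,-1,0),(-46,-1,0),(-38,-1,0)):print(go(x,y,60,d))
```

```text
[-0.45 -0.32 -0.01  0.01 -0.01  5.21]
[-1.900e-01 -1.410e+00 -1.000e-02  1.000e-02 -1.000e-02  2.021e+01]
[ 2.400e-01 -2.220e+00 -1.000e-02  1.000e-02 -1.000e-02  4.021e+01]
[ 7.000e-01 -1.840e+00 -1.000e-02  1.000e-02 -1.000e-02  4.021e+01]
[ 1.090e+00 -1.370e+00 -1.000e-02  1.000e-02 -1.000e-02  4.021e+01]
[ 1.640e+00 -7.800e-01 -1.000e-02  1.000e-02 -1.000e-02  4.021e+01]
[ 2.250e+00 -2.600e-01 -1.000e-02  1.000e-02 -1.000e-02  4.021e+01]
[ 2.860e+00  2.500e-01 -1.000e-02  1.000e-02 -1.000e-02  4.021e+01]
[ 3.470e+00  7.700e-01 -1.000e-02  1.000e-02 -1.000e-02  4.021e+01]
```

Emit:
apply_moves(series="-0.7 -0.3 0 0 0 5 0.13;-0.2 -1.4 0 0 0 15 0.13;0 -2 0 0 0 25 0.13;0.2 -2.2 0 0 0 35 0.13;0.2 -2.2 0 0 0 40 0.13;0.7 -1.8 0 0 0 40 0.13;1.1 -1.4 0 0 0 40 0.13;1.6 -0.8 0 0 0 40 0.13;1.6 -0.8 0 0 0 40 0.13;1.6 -0.8 0 0 0 40 0.13")

```text
time_s: 16.45
eef_pos: [0.5858, -0.12, 0.06]
tool_rot: [0.0, 0.64, 0.769, 0.0]
force: [0.1, -0.4, 0.7]
opening: 0.133
grasp_force: 0.0
```

Run:
```python
from h import *
pos();print(look(),look('side'))
for x in (-54,-10):print(go(x,-1,60,0))
```

```text
t 16.45 tcp [-62.6  -1. ] z 60.0 deg 0.1 F [ 0.1 -0.4  0.7] op 0.133
[([-107.0, 68.0], 103), ([-2.0, 166.0], 64)] [([-107.0, 68.0], 129), ([-36.0, 172.0], 94)]
[0.88 0.   0.   0.   0.   0.05]
[5.28 0.01 0.   0.   0.   0.05]
```

Emit:
apply_moves(series="0.7 0 0 0 0 0 0.13;1.4 0 0 0 0 0 0.06;2.1 0 0 0 0 0 0.06;2.8 0 0 0 0 0 0.06;3.5 0 0 0 0 0 0.06;4.2 0 0 0 0 0 0.06;4.9 0 0 0 0 0 0.06;5.3 0 0 0 0 0 0.06;5.3 0 0 0 0 0 0.06;2 0 0 0 0 0 0.06")

```text
time_s: 17.8
eef_pos: [0.5825, -0.0979, 0.0598]
tool_rot: [-0.001, 0.638, 0.77, 0.001]
force: [-0.1, -0.7, -0.2]
opening: 0.061
grasp_force: 0.0
```

Run:
```python
from h import *
pos();print(look(),look('side'))
print(go(-150,-60,150,0))
```

```text
t 17.8 tcp [-40.2  -1.8] z 59.8 deg 0.3 F [-0.1 -0.7 -0.2] op 0.061
[([-107.0, 68.0], 101), ([0.0, 164.0], 93)] [([-107.0, 68.0], 128), ([-36.0, 172.0], 94)]
[-10.33   6.02  -8.93   0.02   0.13  -0.19]
```

Emit:
apply_moves(series="0 0 -5 0 0 0 0.06;0 0 -10 0 0 0 0.06;-6 0 -14 0 0 0 0.06;-12 0 -14 0 0 0 0.06;-18 0 -14 0 0 0 0.06;-24 0 -14 0 0 0 0.06;-24 0 -14 0 0 0 0.06;-24 0 -14 0 0 0 0.06;-24 0 -14 0 0 0 0.06;-24 0 -14 0 0 0 0.06")

```text
time_s: 19.15
eef_pos: [0.6263, -0.3347, 0.2003]
tool_rot: [0.0, 0.639, 0.769, 0.0]
force: [-0.3, 0.6, 0.7]
opening: 0.061
grasp_force: 0.0
```

Run:
```python
from h import *
pos();print(look(),look('side'))
c=robot.read_camera('top')
cv2.imwrite('pics/t6.png',cv2.resize(c['color'][170:255,200:300],None,fx=6,fy=6,interpolation=cv2.INTER_CUBIC))
```

```text
t 19.15 tcp [-281.    -2.2] z 200.3 deg 0.2 F [-0.3  0.6  0.7] op 0.061
[([15.0, 8.0], 106)] [([-108.0, 68.0], 123), ([-36.0, 172.0], 91)]
```

View pics/t6.png

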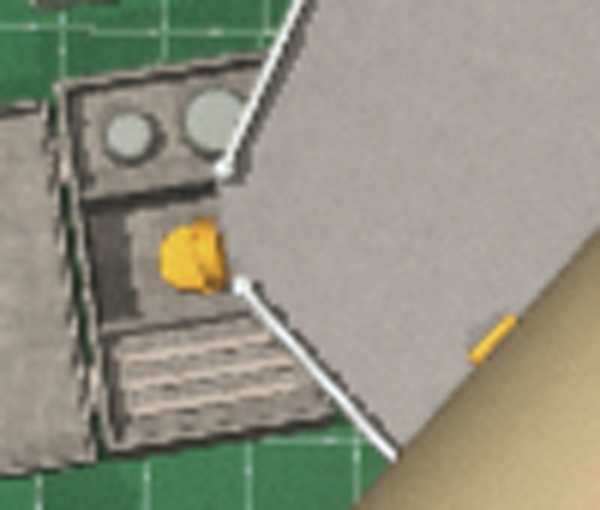

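The slot holds a lying blank at (185,258) and a leaning one at (212,258). The tray floor by the gate is empty. I'll check the depth over the brass.

Run:
```python
from h import *
c=robot.read_camera('top');h=cv2.cvtColor(c['color'],cv2.COLOR_BGR2HSV);m=cv2.inRange(h,(15,120,90),(32,255,255));K=np.linalg.inv(c['mtx'])
for v in range(204,222,2):
  o=[]
  for u in range(224,242):
    if m[v,u]:
      z=c['depth'][v,u];p=(c['T']@np.r_[K@[u,v,1]*z,1])[:3];q=tray(p[:2]+np.array([-.0005,-.0017]));o.append(f"{q[0]:.0f},{q[1]:.0f},{p[2]*1e3:.0f}")
  print(v,o)
```

```text
204 []
206 ['11,-19,9', '8,-12,42']
208 ['22,-15,10', '19,-13,21', '17,-12,22', '14,-11,24', '11,-6,47', '9,-6,48', '6,-5,51']
210 ['28,-8,23', '25,-9,19', '23,-7,25', '20,-8,19', '17,-6,25', '15,-6,26', '12,-1,49', '9,-0,52', '7,1,53', '5,-5,21']
212 ['28,-3,23', '26,-2,25', '23,-2,26', '21,-2,23', '18,-2,22', '16,-1,25', '13,4,51', '10,5,51', '8,5,48', '5,5,49', '3,-0,17']
214 ['32,-1,8', '29,3,26', '27,2,22', '24,3,22', '22,3,22', '19,3,21', '17,4,21', '14,5,23', '11,9,48', '8,9,46', '6,10,45', '4,5,15']
216 ['31,4,4', '27,8,22', '25,8,25', '22,8,21', '20,9,22', '17,9,22', '15,10,24', '12,13,41', '9,14,43', '7,13,38', '5,10,15']
218 ['21,13,19', '18,14,23', '16,14,17', '13,14,13', '11,14,14']
220 []
```

```bash
python3 -c "
from rig import robot
print(robot.finish_job())"
```

```text
the job is handed in; nothing more can be done
None
```

I swept all three round blanks out through the gate one at a time into the middle slot and handed the job in at about 19 s (no verdict came back). By the last depth reading two lie flat and stacked and the third stands on edge on top of them, its centre about 31 mm above the slot floor (limit 36 mm), and the last clear views showed the square blank and loupe where they started.

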